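# Edge the spot plate off its stand and lay it on the staining rods

## Task

The white ceramic spot plate lies sunk flush in its metal stand, where no finger can get beside it. Press lightly on its top and edge it out over the stand's open front until it overhangs enough to pinch by its two long sides, without letting it tip off; then lift it by that end and lay it gently across the two rods of the grey staining tray, level, centred on the tray and lined up with it, and let go. The plate is brittle: never lean hard on it, bang it or drop it, and leave the other things where they stand.

Things in the scene. Friction and masses are not known exactly. Their poses are not given: they have to be found in the camera images.
- plate: White ceramic spot plate, flat top with blue-ringed wells; 160 (x) x 64 (y) x 10 (z) mm, 0.2 to 0.3 kg. Origin: centre of its underside, x along its length, -x end at the stand's open front. Friction on the stand about 0.35, varying: a shut fingertip pressing its top with 8 to 12 N drags it, less may slip. Breaks at over 20 N against the stand (touch down slowly), 25 N against the tray.
- plate_end (a point): Middle of the top edge of the plate's -x end, the end that is to overhang: 80 mm from the plate's middle, 10 mm above its underside. With more than about 75 mm overhanging, or when pressed in front of the stand's edge, the plate tips off.
- stand: Fixed stand, blue with aluminium top, 170 (x) x 96 (y) mm, on screw feet set 1 to 12 mm out; origin: centre of its underside, that far above the worktop. In its frame the nest floor is at z = 60 mm; walls up to z = 70 mm, flush with the plate's top: side walls 12 mm thick, inner faces at y = +-36 mm; rear wall's at x = +79 mm; front (-x) open. The plate starts near the middle, 4 mm gaps beside it.
- stand_edge (a point): Middle of the stand's open front edge (x = -85 mm of the stand, the side nearer the robot) at nest-floor height, 60 mm above the stand's origin; the nest floor ends there, with free space before and below it but for a small bubble level 30 mm up that does not reach out past the edge.
- tray: Fixed open grey staining tray, 170 (x) x 104 (y) mm, walls 22 mm high; origin: centre of its underside, on the worktop. Two steel rods of 8 mm diameter cross it along y at x = -35 and +35 mm, tops at z = 50 mm. The plate is to lie across both, its length along the tray's x, either way round. The posts carrying the rods stand at y = +-45 mm and end below the rods' tops.
- tray_mid (a point): Point midway between the two rods at the height of their tops: the middle of the plate's underside belongs here.
- timer: Bystander: small grey and white timer, 62 x 68 x 20 mm, loose, lying on the worktop; origin under its centre.
- beaker: Bystander: clear beaker, 66 x 71 x 85 mm, loose; origin under its centre.
- bottle: Bystander: clear bottle with a blue cap, 68 x 64 x 140 mm, loose; origin under its centre.
Mind the look-alikes: they are no part of the job. Of the things that look like the plate, the larger one is meant.

How it is judged:
On the way, in this order (a step that is already met when the one before it is completed fails the run):
1. the plate lies flat on the stand with its front end 30 to 70 mm out over the open front edge (x of plate in the frame of stand between -0.075 and -0.035 m and z of plate in the frame of stand between 0.055 and 0.064 m and angle between plate's own z axis and vertical below 0.05 rad), for 0.2 s.
2. the plate is held by the fingers, clear of the stand and at least 15 mm above its nest floor (z of plate in the frame of stand above 0.075 m and contact force between plate and stand below 0.1 N and contact force between the fingers and plate above 2 N), for 0.2 s.
At the end, for the whole second after the job is handed in: The plate rests level (within 0.05 rad) on the two rods of the tray, at rest and released, its middle within 20 mm of the tray's middle along the tray and 15 mm across it, its length within 0.15 rad of the tray's (x of plate in the frame of tray between -0.02 and 0.02 m and y of plate in the frame of tray between -0.015 and 0.015 m and z of plate in the frame of tray between 0.046 and 0.054 m and angle between the x axis of plate and the x axis of tray, either way round below 0.15 rad and angle between plate's own z axis and vertical below 0.05 rad and linear speed of plate below 0.01 m/s); the robot touches nothing.
It fails at once if the plate is pressed against the stand with more than 20 N (contact force between plate and stand above 20 N).
It fails at once if the plate is pressed or banged on the tray with more than 25 N (contact force between plate and tray above 25 N).
It fails at once if the plate is dropped or tips off (its middle sinks below 35 mm) (height (world z) of plate below 0.035 m).
It fails at once if the plate is tilted by more than 0.5 rad (angle between plate's own z axis and vertical above 0.5 rad).
It fails at once if a bystander is moved more than 15 mm (distance of any of timer, beaker, bottle from where it was at the start of the episode above 0.015 m).
It also fails if it takes over 54 s, if anything falls off the work surface, if the arm or the gripper's body presses on something with over 40 N, if the wrist force passes 120 N, or if a joint passes its speed limit or range.

## Robot

A 6-joint arm with a two-finger parallel gripper is mounted at the origin on a cart in front of the work surface, level with it; the furniture and walls round the work are solid. World frame = base frame: x ahead of the robot, y to its left, z up, the work surface at z = 0. Lengths are in m, angles in rad, forces in N, time in s.
With the tool pointing down it reaches from about 0.25 to 0.775 m from the base axis. Payload 4 kg.
Tool frame: the origin (TCP) lies midway between the tips of the shut fingers; the grasp point (between the pads) lies 19 mm behind it; z points along the fingers, y is the line along which they close (so a half turn about z gives the same grasp; the last joint's range is limited). The gripper opens to 85 mm and grips with 20 to 120 N. Pads are 22 mm wide; open, the fingers measure 114 mm over their backs; the gripper's body (76 mm by 85 mm) begins 54 mm behind the grasp point. The pads swing forward as they close: fully open they stand 13 mm farther back than shut.
Start: joints at [1.015, 0.087, 1.371, -0, 1.684, -0.103], TCP at [0.241, 0.495, 0.21] pointing down, gripper open.
Joint ranges: [-3.1, 3.1], [-0.76, 2.03], [0.27, 2.55], [-1.08, 4.22], [0.17, 2.65], [-2.57, 2.57]. Speed limits (rad/s): [2.79, 2.79, 3.14, 3.14, 3.14, 3.14].

## Interface

Orientations are given as [roll, pitch, yaw] about the fixed x, y, z axes, in that order (R = Rz(yaw) Ry(pitch) Rx(roll)).
In Python, from plant import env, vision, workorder, find_in gives the robot as it stands.
- The arm moves only by the tool servo_tool, never from a script. Its arguments are lists of equal length, an entry for each row: "fingers": the opening, from 0 (shut) to 1 (fully open); "linear": the shift along the tool's x, y, z in mm, a list of three; "spin": the turn about the tool's z in rad. In form: {"fingers": [fingers, ...], "linear": [[dx, dy, dz], ...], "spin": [spin, ...]}. A call has 1 to 8 rows; each row shifts and turns the commanded pose from where the row before left it, along the tool's axes as they then stand; what a row does not reach is not made up. A row lasts 1/8 s, in which the tool goes at most 62.5 mm and 10.7 degrees, less where a joint would pass 70% of its speed; a pose out of reach is approached as far as the arm can. A call is refused whole if a number of a shift passes 62.5 or a number of a turn 0.188, either way. A call with a gripper value outside its range is refused whole. The fingers move at their own pace and stop on an object; the grip force is fixed at half the most. Time passes only in rows, so rows that do not move let the fingers close. It gives the time, the measured TCP pose, the force, the opening and the grip force at its end, in the units of the state.
- env.get_state(): the state, without advancing time (a new reading comes with each control period).
- vision.get_image(name): name is "side" or "top"; returns a dict with "img" (400x640x3 uint8, red, green, blue), "vfov" (degrees; the focal length in pixels is half the picture's height over the tangent of half this angle, whatever the lens; pixels are square), "cx", "cy" (the principal point, pixels), "world_to_cam" (4x4, takes a point from world to camera coordinates). Camera axes: x right, y down, z forward; pixel columns grow to the right and rows downward; lengths in m; the calibration is good to about 2 mm. A picture is of the moment at which its call begins. There is no depth.
- workorder.job_done(): hands the job in; it is judged then, once.
Trained networks look in a picture, given as the dict that the camera call returned (one of the last four; its "shot" number tells which), for a name from the list of things; names that differ only in an ending like _2 or _b are one class to them, and where a whole thing is asked for, a point or a joint stands for the part that bears it (a point fixed in the world has none). Each returns a list of dicts, best first, with "confidence" (0 to 1); they miss things now and then, are a little off and sometimes report something else, mostly with a low value. They report only what shows in the picture. A call takes as long as a camera call. They do not tell look-alikes from the thing itself.
- find_in(picture, name): "rect" ([left, top, right, bottom] in pixels, round what is visible of it).
The state is a dict: "time_s": time; "q": joint angles; "qvel": joint speeds; "joint_efforts": joint torques, N m; "tool_pos": TCP position; "tool_rot": TCP orientation; "ft_force": force on the tool from outside, world axes, zero at the start; "moment": the same for the moment, N m; "finger_gap": finger opening in m; "grip_force": force on a finger pad.
Only numpy, scipy, OpenCV 4.12 (cv2) and the standard library are available. Lean on these libraries where they do the work, as an engineer would, in place of code of your own. Each camera call takes 0.05 s, during which the arm holds its last target. There are 200 camera calls.

## Working session

There is one attempt and no reset: what is moved stays moved. The work goes in short steps, Python scripts to look and compute and a tool call to move; the robot and the scene stay as the last step left them, time stands still between calls to the robot, and variables do not carry over. Pictures are saved under pics/ and viewed, at most 10 in all, crops included, and the job is handed in when it is done.

Besides the shell and the picture viewer there is one more tool, called after "Request:" as a command line: name --pt "numbers of a row" for each row, then --argument value for the rest. servo_tool: Moves the arm, as the interface text tells. Its arguments: {"type":"object","properties":{"fingers":{"type":"array","items":{"type":"number"}},"linear":{"type":"array","items":{"type":"array","items":{"type":"number"}}},"spin":{"type":"array","items":{"type":"number"}}},"required":["fingers","linear","spin"]}

```bash
mkdir -p pics; cat > h.py <<'E'
import numpy as np, cv2
from plant import env, vision, workorder, find_in
def K(p):
    f=p["img"].shape[0]/2/np.tan(np.radians(p["vfov"])/2); return f,p["cx"],p["cy"]
def proj(p,X):
    X=np.atleast_2d(X); c=(p["world_to_cam"]@np.c_[X,np.ones(len(X))].T)[:3]; f,cx,cy=K(p)
    return np.c_[f*c[0]/c[2]+cx,f*c[1]/c[2]+cy]
def onz(p,uv,z):
    f,cx,cy=K(p); M=np.linalg.inv(p["world_to_cam"]); o=M[:3,3]
    uv=np.atleast_2d(uv); d=(M[:3,:3]@np.c_[(uv[:,0]-cx)/f,(uv[:,1]-cy)/f,np.ones(len(uv))].T).T
    return o+d*((z-o[2])/d[:,2])[:,None]
def save(p,n): cv2.imwrite("pics/"+n,p["img"][:,:,::-1])
E
python3 - <<'E'
from h import *
s=env.get_state(); print({k:np.round(v,3) for k,v in s.items()})
a=vision.get_image("top");b=vision.get_image("side")
for p,n in((a,"top"),(b,"side")):
    save(p,n+"0.png"); print(n,K(p),np.round(np.linalg.inv(p["world_to_cam"]),3).tolist())
    for t in("plate","plate_end","stand","stand_edge","tray","tray_mid","timer","beaker","bottle"):
        print(t,[(np.round(r["rect"]).tolist(),round(r["confidence"],2)) for r in find_in(p,t)])
cv2.imwrite("pics/both0.png",cv2.resize(np.vstack([a["img"],b["img"]])[:,:,::-1],(480,600)))
E
```

```text
{'time_s': np.float64(0.0), 'q': array([ 1.015,  0.088,  1.372,  0.   ,  1.684, -0.103]), 'qvel': array([-0.001,  0.001,  0.001, -0.001, -0.   , -0.001]), 'joint_efforts': array([-1.0000e-03, -3.5188e+01, -3.1326e+01, -0.0000e+00,  1.1000e-02,
       -0.0000e+00]), 'tool_pos': array([0.24 , 0.494, 0.208]), 'tool_rot': array([-3.139, -0.   ,  2.689]), 'ft_force': array([ 0.715, -0.864,  0.04 ]), 'moment': array([-0.03 , -0.014, -0.036]), 'grip_force': np.float64(0.0), 'finger_gap': np.float64(0.085)}
top (np.float64(452.6861109252204), 312.35646532101816, 202.88617405818286) [[-0.125, -0.967, 0.224, 0.347], [-0.992, 0.123, -0.023, 0.134], [-0.005, -0.225, -0.974, 1.134], [0.0, 0.0, 0.0, 1.0]]
plate [([268.0, 184.0, 312.0, 257.0], 0.91), ([336.0, 203.0, 388.0, 233.0], 0.84)]
plate_end [([338.0, 203.0, 386.0, 235.0], 0.78)]
stand [([258.0, 182.0, 322.0, 262.0], 0.58)]
stand_edge [([258.0, 180.0, 321.0, 260.0], 0.55)]
tray [([177.0, 214.0, 236.0, 291.0], 0.71)]
tray_mid [([178.0, 213.0, 238.0, 292.0], 0.81), ([182.0, 165.0, 212.0, 196.0], 0.41)]
timer [([252.0, 273.0, 281.0, 299.0], 0.77)]
beaker [([265.0, 184.0, 313.0, 255.0], 0.66)]
bottle [([184.0, 165.0, 215.0, 201.0], 0.63)]
side (np.float64(429.9061733689902), 324.1354035250498, 199.8384936965059) [[0.97, -0.094, 0.224, 0.354], [-0.243, -0.393, 0.887, -0.822], [0.004, -0.915, -0.404, 0.528], [0.0, 0.0, 0.0, 1.0]]
plate [([273.0, 193.0, 339.0, 217.0], 0.96), ([306.0, 248.0, 335.0, 282.0], 0.56)]
plate_end [([307.0, 246.0, 336.0, 282.0], 0.66), ([277.0, 188.0, 340.0, 216.0], 0.64)]
stand [([272.0, 191.0, 348.0, 239.0], 0.84)]
stand_edge [([271.0, 189.0, 346.0, 237.0], 0.69)]
tray [([246.0, 177.0, 311.0, 209.0], 0.55)]
tray_mid [([250.0, 180.0, 308.0, 209.0], 0.64)]
timer [([240.0, 208.0, 262.0, 227.0], 0.66)]
beaker []
bottle [([326.0, 149.0, 333.0, 189.0], 0.75)]
```

View pics/top0.png

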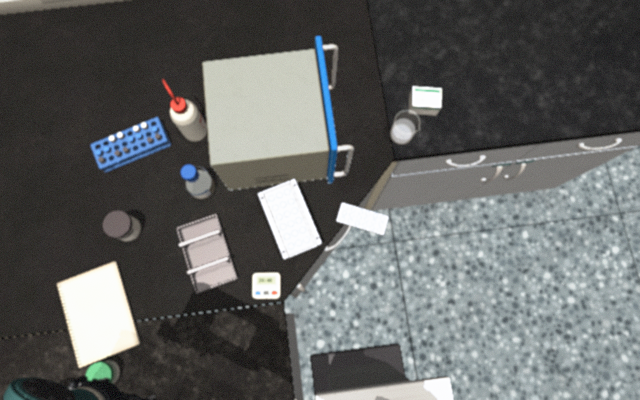

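View pics/side0.png

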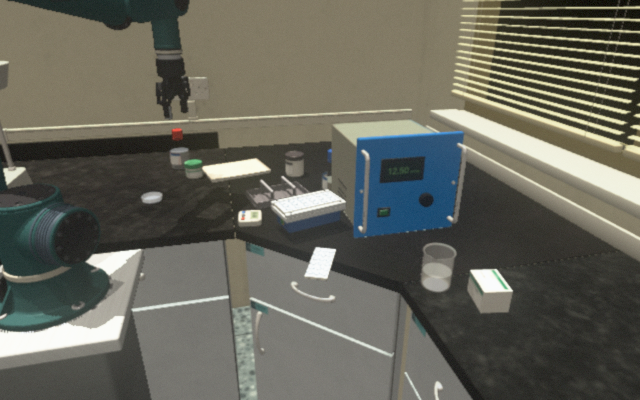

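Candidates: the white plate in the blue stand, top (290,219) / side (308,205), and a small white plate lying loose at the worktop's edge, top (362,219) / side (321,263). The blue well rack at top (130,143) is a remote third. The larger one, in the stand, is the one described. I'll check it in a close crop.

```bash
python3 - <<'E'
from h import *
a=vision.get_image("top");b=vision.get_image("side")
A=cv2.resize(a["img"][160:300,170:330],(800,700),interpolation=cv2.INTER_CUBIC)
B=cv2.resize(b["img"][165:245,235:355],(600,400),interpolation=cv2.INTER_CUBIC)
A=cv2.resize(a["img"][165:300,170:330],None,fx=4.4,fy=4.4,interpolation=cv2.INTER_CUBIC)
cv2.imwrite("pics/ca.png",A[:,:,::-1]);cv2.imwrite("pics/cb.png",cv2.resize(B,(780,520))[:,:,::-1]);print(A.shape)
np.savez("p0.npz",a=a["img"],b=b["img"])
E
```

```text
(594, 704, 3)
```

View pics/ca.png

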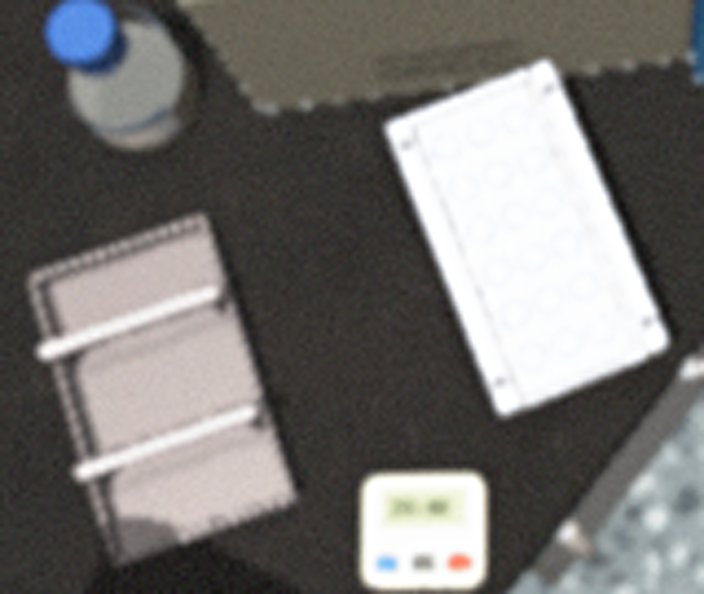

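View pics/cb.png

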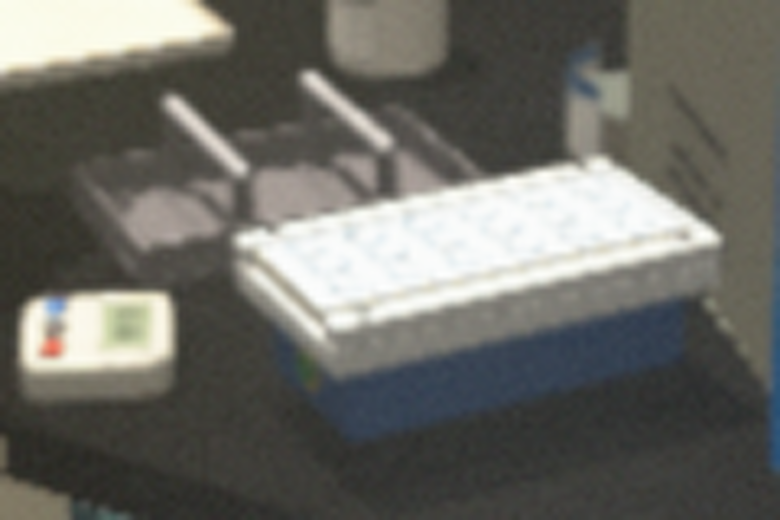

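Top crop: the plate in the stand shows faint blue rings, with stand corners at (388,125), (550,60), (668,345) and (503,415). The bubble level at the front in the side crop, (310,370), confirms which end is the front. The tray rods run (42,352)-(220,292) and (80,473)-(255,410). Next I fit the poses.

```bash
python3 - <<'E'
from h import *
from scipy.optimize import least_squares
a=vision.get_image("top");b=vision.get_image("side")
T=lambda L:np.array(L,float)/4.4+[170,165]-.4
S=lambda L:np.array(L,float)/6.5+[235,165]-.4
# refine stand corners in top
g=a["img"].min(2); m=(g>150).astype(np.uint8); m[:180]=0;m[265:]=0;m[:,:255]=0;m[:,328:]=0
n,l,st,ce=cv2.connectedComponentsWithStats(m); i=1+np.argmax(st[1:,4]); c=np.argwhere(l==i)[:,::-1].astype(np.float32)
r=cv2.minAreaRect(c); print("rect",r,st[i])
hand=T([(388,122),(550,58),(668,345),(503,417)])
box=cv2.boxPoints(r); box=np.array([box[np.argmin(np.linalg.norm(box-h,axis=1))] for h in hand]); print(np.round(hand-box,1).tolist())
sid=S([(235,240),(335,328),(722,240),(597,157)])
# order top: back-left(+x,+y), back-right(+x,-y), front-right, front-left ; side: FL, FR, BR, BL
ct=np.array([(85,48),(85,-48),(-85,-48),(-85,48)])/1e3
cs=np.array([(-85,48),(-85,-48),(85,-48),(85,48)])/1e3
def W(p,L,z):
    c,s=np.cos(p[2]),np.sin(p[2]); return np.c_[L@np.array([[c,s],[-s,c]])+p[:2],np.full(len(L),z)]
def fit(fs,x0):
    q=least_squares(fs,x0,loss="soft_l1",diff_step=1e-5); return q
x0=[*onz(a,hand.mean(0),.075)[0,:2],0.2,.075]
for nm,tp in(("hand",hand),("box",box)):
    f=lambda p:np.r_[(proj(a,W(p,ct,p[3]))-tp).ravel(),(proj(b,W(p,cs,p[3]))-sid).ravel()]
    q=fit(f,x0); print("stand",nm,np.round(q.x,4),np.round(q.fun,1))
    f2=lambda p:(proj(a,W(p,ct,.0765))-tp).ravel(); q2=fit(f2,x0[:3]);print(" toponly",np.round(q2.x,4),np.round(q2.fun,1))
# tray: rods (z .046) with half length
rt=T([(42,352),(220,292),(80,473),(255,410)]); rs=S([(170,100),(242,172),(308,76),(388,146)])
wt=T([(30,280),(205,215),(295,495),(115,565)])
def ft(p,side=1,wall=1):
    h=p[3]; R=np.array([(.035,h),(.035,-h),(-.035,h),(-.035,-h)])
    o=(proj(a,W(p,R,.046))-rt).ravel()
    if wall: o=np.r_[o,(proj(a,W(p,np.array([(85,52),(85,-52),(-85,-52),(-85,52)])/1e3,.022))-wt).ravel()]
    if side: o=np.r_[o,(proj(b,W(p,R[[2,3,0,1]],.046))-rs).ravel()]
    return o
y0=[*onz(a,rt.mean(0),.046)[0,:2],.2,.048]
for k in((1,1),(0,0),(0,1),(1,0)):
    q=fit(lambda p:ft(p,*k),y0); print("tray",k,np.round(q.x,4),np.round(q.fun,1))
for n,z,r in(("timer",.02,(252,273,281,299)),("bottle",.07,(184,165,215,201)),("box",0,(205,50,335,185))):
    print(n,np.round(onz(a,[(r[0],r[1]),(r[2],r[3])],z),3).tolist())
print("boxbase front edge",np.round(onz(a,[(230,189),(327,179)],0),3).tolist())
E
```

```text
rect ((289.18963623046875, 218.22415161132812), (72.23548126220703, 42.15283966064453), 68.19859313964844) [ 258  180   64   79 2991]
[[1.6, -0.2], [-0.7, 0.9], [-0.8, -0.9], [0.9, -0.2]]
stand hand [0.5616 0.1683 0.2688 0.0769] [-0.2  0.9 -0.1  0.7  0.3 -0.2 -0.2 -0.9 -0.5 -0.5 -0.2  0.3  0.4 -0.2
  1.   0.2]
 toponly [0.5621 0.1683 0.2633] [ 0.   0.6  0.2  0.6  0.2 -0.2 -0.4 -1.1]
stand box [0.5614 0.1687 0.2651 0.0769] [ 1.4  0.7 -0.8  1.7 -0.7 -0.9  0.4 -1.  -0.6 -0.6 -0.4  0.2  0.3 -0.2
  1.   0.2]
 toponly [0.5613 0.1685 0.2557] [ 1.7  0.5 -0.3  1.8 -0.8 -0.6  0.1 -1. ]
tray (1, 1) [0.512  0.3835 0.2237 0.0502] [ 0.4  0.2 -0.4 -0.2 -0.   0.1  0.3  0.  -0.4 -0.7 -0.3  0.1 -0.   0.9
 -0.1 -0.1 -0.1  0.4  0.4  0.6 -0.1  0.5  0.2  0.6]
tray (0, 0) [0.512  0.3836 0.2174 0.0504] [ 0.3  0.  -0.3 -0.2 -0.3  0.   0.3  0.1]
tray (0, 1) [0.512  0.3833 0.2249 0.0503] [ 0.4  0.2 -0.3 -0.3 -0.   0.1  0.4 -0.1 -0.3 -0.7 -0.3  0.1  0.1  0.8
 -0.  -0.1]
tray (1, 0) [0.512  0.3839 0.2161 0.0502] [ 0.2  0.  -0.4 -0.1 -0.4  0.   0.1  0.2 -0.   0.3  0.2  0.5 -0.   0.5
  0.1  0.6]
timer [[0.448, 0.276, 0.02], [0.378, 0.213, 0.02]]
bottle [[0.727, 0.411, 0.07], [0.626, 0.342, 0.07]]
box [[1.081, 0.35, 0.0], [0.648, 0.043, 0.0]]
boxbase front edge [[0.672, 0.315, 0.0], [0.667, 0.062, 0.0]]
```

Request:
servo_tool --fingers '[0,0,0,0,0,0,0,0]' --pt "-45 -15 0" --pt "-54 -19 0" --pt "-54 -19 0" --pt "-54 -19 0" --pt "-54 -19 0" --pt "-54 -19 0" --pt "-54 -19 0" --pt "-45 -15 0" --spin '[0,0,0,0,0,0,0,0]'

```text
time_s: 2.2
tool_pos: [0.5513, 0.1821, 0.2096]
tool_rot: [3.141, 0.0, 2.688]
ft_force: [-0.4, 0.6, 0.2]
finger_gap: 0.0
grip_force: 0.0
```

Request:
servo_tool --fingers '[0,0,0,0,0,0,0]' --pt "0 0 0" --pt "0 0 20" --pt "0 0 20" --pt "0 0 10" --pt "0 0 10" --pt "0 0 0" --pt "0 0 0" --spin '[-0.18,-0.18,-0.18,-0.18,0,0,0]'

```text
time_s: 3.08
tool_pos: [0.5502, 0.1841, 0.1501]
tool_rot: [3.142, 0.001, -2.876]
ft_force: [0.5, -0.5, -0.2]
finger_gap: 0.0002
grip_force: 0.0
```

Request:
servo_tool --fingers '[0,0,0,0,0,0,0]' --pt "-7 -18 0" --pt "0 0 20" --pt "0 0 20" --pt "0 0 14" --pt "0 0 6" --pt "0 0 2" --pt "0 0 0" --spin '[0,0,0,0,0,0,0]'

```text
time_s: 3.95
tool_pos: [0.5619, 0.1686, 0.0882]
tool_rot: [-3.142, 0.001, -2.874]
ft_force: [-0.4, 0.6, -0.1]
finger_gap: -0.0001
grip_force: 0.0
```

Request:
servo_tool --fingers '[0,0,0]' --pt "0 0 1" --pt "0 0 1" --pt "0 0 1" --spin '[0,0,0]'

```text
time_s: 4.32
tool_pos: [0.5615, 0.1685, 0.0847]
tool_rot: [-3.142, 0.0, -2.874]
ft_force: [0.2, 0.3, 0.4]
finger_gap: -0.0002
grip_force: 0.0
```

Request:
servo_tool --fingers '[0,0,0,0]' --pt "0 0 1" --pt "0 0 1" --pt "0 0 1" --pt "0 0 0.5" --spin '[0,0,0,0]'

```text
time_s: 4.82
tool_pos: [0.5614, 0.1685, 0.0809]
tool_rot: [3.141, -0.0, -2.874]
ft_force: [-0.5, -0.3, -0.4]
finger_gap: -0.0002
grip_force: 0.0
```

Request:
servo_tool --fingers '[0,0,0]' --pt "0 0 0.5" --pt "0 0 0.5" --pt "0 0 0.5" --spin '[0,0,0]'

```text
time_s: 5.2
tool_pos: [0.5614, 0.1685, 0.0795]
tool_rot: [3.142, 0.0, -2.874]
ft_force: [-0.4, -0.4, -1.0]
finger_gap: 0.0002
grip_force: 0.0
```

Request:
servo_tool --fingers '[0,0,0]' --pt "0 0 0.5" --pt "0 0 0.5" --pt "0 0 0.5" --spin '[0,0,0]'

```text
time_s: 5.58
tool_pos: [0.5614, 0.1685, 0.078]
tool_rot: [3.142, 0.0, -2.874]
ft_force: [-0.1, -1.0, 0.4]
finger_gap: -0.0001
grip_force: 0.0
```

Request:
servo_tool --fingers '[0,0]' --pt "0 0 0.4" --pt "0 0 0" --spin '[0,0]'

```text
time_s: 5.82
tool_pos: [0.5614, 0.1685, 0.0776]
tool_rot: [3.142, -0.0, -2.874]
ft_force: [-0.4, -0.3, -0.2]
finger_gap: 0.0003
grip_force: 0.0
```

Request:
servo_tool --fingers '[0,0,0]' --pt "0 0 0.4" --pt "0 0 0.4" --pt "0 0 0" --spin '[0,0,0]'

```text
time_s: 6.2
tool_pos: [0.5614, 0.1685, 0.0768]
tool_rot: [3.142, -0.0, -2.874]
ft_force: [0.9, 0.6, 0.3]
finger_gap: -0.0001
grip_force: 0.0
```

Request:
servo_tool --fingers '[0,0]' --pt "0 0 0.4" --pt "0 0 0" --spin '[0,0]'

```text
time_s: 6.45
tool_pos: [0.5614, 0.1685, 0.0764]
tool_rot: [3.142, 0.0, -2.874]
ft_force: [0.1, 0.5, -0.1]
finger_gap: -0.0001
grip_force: 0.0
```

Request:
servo_tool --fingers '[0,0,0]' --pt "0 0 0.4" --pt "0 0 0.4" --pt "0 0 0" --spin '[0,0,0]'

```text
time_s: 6.82
tool_pos: [0.5614, 0.1685, 0.0756]
tool_rot: [3.142, -0.0, -2.874]
ft_force: [-0.5, -0.7, 0.3]
finger_gap: -0.0001
grip_force: 0.0
```

Request:
servo_tool --fingers '[0,0]' --pt "0 0 0.4" --pt "0 0 0" --spin '[0,0]'

```text
time_s: 7.08
tool_pos: [0.5614, 0.1685, 0.0752]
tool_rot: [3.141, 0.0, -2.874]
ft_force: [-0.6, 0.0, 0.8]
finger_gap: -0.0
grip_force: 0.0
```

Request:
servo_tool --fingers '[0,0,0]' --pt "0 0 0.4" --pt "0 0 0.4" --pt "0 0 0" --spin '[0,0,0]'

```text
time_s: 7.45
tool_pos: [0.5614, 0.1685, 0.0744]
tool_rot: [3.142, -0.0, -2.874]
ft_force: [-0.1, -0.3, 0.1]
finger_gap: -0.0
grip_force: 0.0
```

Request:
servo_tool --fingers '[0,0]' --pt "0 0 0.4" --pt "0 0 0" --spin '[0,0]'

```text
time_s: 7.7
tool_pos: [0.5614, 0.1685, 0.074]
tool_rot: [3.142, 0.0, -2.874]
ft_force: [-0.1, 0.3, -0.1]
finger_gap: -0.0
grip_force: 0.0
```

Request:
servo_tool --fingers '[0,0,0]' --pt "0 0 0.4" --pt "0 0 0.4" --pt "0 0 0" --spin '[0,0,0]'

```text
time_s: 8.07
tool_pos: [0.5614, 0.1685, 0.0731]
tool_rot: [3.142, -0.0, -2.874]
ft_force: [0.2, -0.8, 0.6]
finger_gap: 0.0002
grip_force: 0.0
```

Request:
servo_tool --fingers '[0,0,0]' --pt "0 0 0.4" --pt "0 0 0.2" --pt "0 0 0" --spin '[0,0,0]'

```text
time_s: 8.45
tool_pos: [0.5614, 0.1685, 0.0726]
tool_rot: [3.142, 0.0, -2.874]
ft_force: [-0.1, 0.1, -0.9]
finger_gap: 0.0002
grip_force: 0.0
```

Request:
servo_tool --fingers '[0,0,0]' --pt "0 0 0.4" --pt "0 0 0.4" --pt "0 0 0" --spin '[0,0,0]'

```text
time_s: 8.82
tool_pos: [0.5614, 0.1685, 0.0718]
tool_rot: [3.142, -0.0, -2.874]
ft_force: [0.6, 0.0, -0.3]
finger_gap: -0.0005
grip_force: 0.0
```

Request:
servo_tool --fingers '[0,0,0]' --pt "0 0 0.4" --pt "0 0 0.4" --pt "0 0 0" --spin '[0,0,0]'

```text
time_s: 9.2
tool_pos: [0.5614, 0.1684, 0.0709]
tool_rot: [3.142, -0.0, -2.874]
ft_force: [-0.8, 0.3, 0.2]
finger_gap: 0.0001
grip_force: 0.0
```

```bash
python3 - <<'E'
from h import *
b=vision.get_image("side");s=env.get_state()
print(proj(b,s["tool_pos"]),s["tool_pos"],s["ft_force"])
cv2.imwrite("pics/c2.png",cv2.resize(b["img"][155:245,235:355],(760,570),interpolation=cv2.INTER_CUBIC)[:,:,::-1])
E
```

```text
[[308.06664937 203.27124993]] [0.56140544 0.16849179 0.07099641] [ 0.43953334 -0.17114375 -0.18596901]
```

View pics/c2.png

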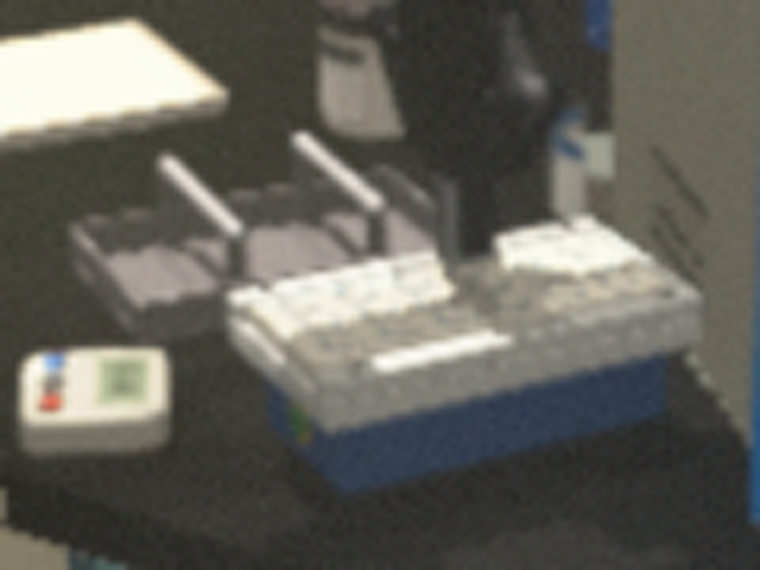

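The dark fingertip ends at about crop (480,268), short of the projected TCP at (462,306), with its shadow on the plate. It has not touched yet, so I keep descending.

Request:
servo_tool --fingers '[0,0,0]' --pt "0 0 0.4" --pt "0 0 0.4" --pt "0 0 0" --spin '[0,0,0]'

```text
time_s: 9.62
tool_pos: [0.5614, 0.1685, 0.0702]
tool_rot: [3.142, -0.0, -2.874]
ft_force: [0.8, -0.3, 0.3]
finger_gap: -0.0
grip_force: 0.0
```

Request:
servo_tool --fingers '[0,0,0]' --pt "0 0 0.4" --pt "0 0 0.4" --pt "0 0 0" --spin '[0,0,0]'

```text
time_s: 10.0
tool_pos: [0.5614, 0.1685, 0.0694]
tool_rot: [3.142, 0.0, -2.874]
ft_force: [-0.4, 0.0, -0.8]
finger_gap: -0.0002
grip_force: 0.0
```

Request:
servo_tool --fingers '[0,0,0]' --pt "0 0 0.4" --pt "0 0 0.4" --pt "0 0 0" --spin '[0,0,0]'

```text
time_s: 10.38
tool_pos: [0.5614, 0.1685, 0.0686]
tool_rot: [3.142, -0.0, -2.874]
ft_force: [0.2, 0.5, 0.1]
finger_gap: 0.0004
grip_force: 0.0
```

Request:
servo_tool --fingers '[0,0,0]' --pt "0 0 0.4" --pt "0 0 0.4" --pt "0 0 0" --spin '[0,0,0]'

```text
time_s: 10.75
tool_pos: [0.5614, 0.1685, 0.0678]
tool_rot: [3.142, -0.0, -2.874]
ft_force: [-0.3, -0.5, -0.5]
finger_gap: 0.0
grip_force: 0.0
```

Request:
servo_tool --fingers '[0,0,0]' --pt "0 0 0.4" --pt "0 0 0.4" --pt "0 0 0" --spin '[0,0,0]'

```text
time_s: 11.12
tool_pos: [0.5614, 0.1685, 0.067]
tool_rot: [3.142, -0.0, -2.874]
ft_force: [-0.2, 0.2, 0.2]
finger_gap: 0.0001
grip_force: 0.0
```

Request:
servo_tool --fingers '[0,0,0]' --pt "0 0 0.4" --pt "0 0 0.4" --pt "0 0 0" --spin '[0,0,0]'

```text
time_s: 11.5
tool_pos: [0.5614, 0.1685, 0.0662]
tool_rot: [3.142, -0.0, -2.874]
ft_force: [0.5, 0.3, 0.4]
finger_gap: 0.0001
grip_force: 0.0
```

Request:
servo_tool --fingers '[0,0,0]' --pt "0 0 0.4" --pt "0 0 0.4" --pt "0 0 0" --spin '[0,0,0]'

```text
time_s: 11.88
tool_pos: [0.5614, 0.1685, 0.0654]
tool_rot: [3.142, 0.0, -2.874]
ft_force: [-0.1, 0.8, -0.3]
finger_gap: -0.0002
grip_force: 0.0
```

```bash
python3 - <<'E'
from h import *
b=vision.get_image("side");s=env.get_state()
print((proj(b,s["tool_pos"])-[280,160])*12,(proj(b,s["tool_pos"]+[0,0,.02])-[280,160])*12)
g=np.clip(b["img"][160:205,280:340].astype(float)*1.6,0,255).astype(np.uint8)
cv2.imwrite("pics/c3.png",cv2.resize(g,(720,540),interpolation=cv2.INTER_CUBIC)[:,:,::-1])
E
```

```text
[[337.0967537  542.99510572]] [[336.09974421 457.95526051]]
```

View pics/c3.png

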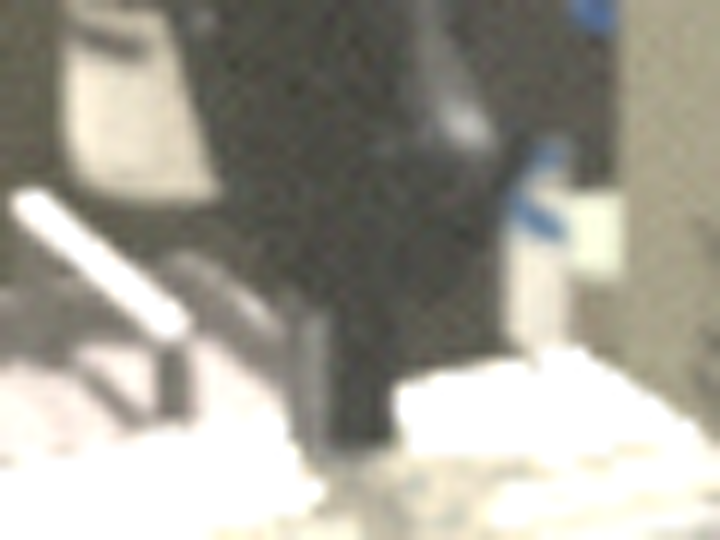

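The dark fingertip ends near crop (350,450), and the projected TCP lies lower at (337,543). I'll compare tip rows numerically between the two pictures.

```bash
python3 - <<'E'
from h import *
b=vision.get_image("side");s=env.get_state();print(s["ft_force"],np.round(s["joint_efforts"],2),s["q"])
c=cv2.resize(cv2.imread("pics/c2.png"),(120,90),interpolation=cv2.INTER_AREA).mean(2)
for col in(306,308,310,312): 
    print(col,"now ",b["img"][188:208,col].mean(1).astype(int).tolist()); print(col,"prev",c[33:53,col-235].astype(int).tolist())
for z in(.09,.08,.077,.07,.0654): print(z,proj(b,[s["tool_pos"][0],s["tool_pos"][1],z]))
E
```

```text
[0.50693869 0.01703419 0.53459099] [  0.   -39.78 -29.49   0.     0.    -0.  ] [ 1.94789027e-01  2.36709707e-01  1.48998029e+00  5.65160002e-05
  1.41487862e+00 -1.64318709e+00]
306 now  [84, 85, 84, 85, 85, 83, 84, 82, 87, 92, 98, 121, 180, 161, 120, 140, 156, 152, 155, 158]
306 prev [84, 84, 85, 84, 83, 84, 85, 90, 97, 107, 114, 138, 178, 162, 126, 139, 157, 150, 153, 163]
308 now  [49, 50, 52, 54, 47, 53, 53, 53, 50, 72, 94, 107, 110, 115, 120, 138, 154, 151, 160, 167]
308 prev [52, 54, 52, 53, 52, 54, 55, 73, 99, 125, 120, 109, 109, 111, 120, 139, 153, 152, 158, 173]
310 now  [50, 49, 50, 46, 51, 51, 48, 48, 52, 82, 106, 114, 110, 111, 114, 117, 125, 147, 161, 195]
310 prev [48, 46, 47, 47, 47, 49, 54, 82, 110, 127, 125, 118, 112, 112, 116, 119, 130, 147, 163, 197]
312 now  [50, 51, 49, 51, 76, 82, 80, 68, 76, 102, 132, 132, 119, 108, 111, 112, 117, 119, 138, 203]
312 prev [49, 50, 51, 58, 76, 87, 87, 106, 130, 141, 144, 140, 124, 112, 112, 112, 119, 135, 150, 201]
0.09 [[307.99188143 196.51530713]]
0.08 [[308.03370492 200.08353785]]
0.077 [[308.04619244 201.14892884]]
0.07 [[308.07522395 203.62579276]]
0.0654 [[308.09422137 205.24658532]]
```

Measured tip motion is 2 px for 5.6 mm, which is consistent. The visible tip really sits about 20 mm above the reported TCP, so contact should come near TCP z ≈ 0.055.

Request:
servo_tool --fingers '[0,0,0,0]' --pt "0 0 0.5" --pt "0 0 0.5" --pt "0 0 0.5" --pt "0 0 0" --spin '[0,0,0,0]'

```text
time_s: 12.48
tool_pos: [0.5614, 0.1685, 0.0638]
tool_rot: [3.142, -0.0, -2.874]
ft_force: [-0.5, 0.7, -0.3]
finger_gap: 0.0001
grip_force: 0.0
```

Request:
servo_tool --fingers '[0,0,0,0]' --pt "0 0 0.5" --pt "0 0 0.5" --pt "0 0 0.5" --pt "0 0 0" --spin '[0,0,0,0]'

```text
time_s: 12.98
tool_pos: [0.5614, 0.1685, 0.0623]
tool_rot: [3.142, -0.0, -2.874]
ft_force: [-0.7, 1.0, 0.1]
finger_gap: -0.0
grip_force: 0.0
```

Request:
servo_tool --fingers '[0,0,0,0]' --pt "0 0 0.5" --pt "0 0 0.5" --pt "0 0 0.5" --pt "0 0 0" --spin '[0,0,0,0]'

```text
time_s: 13.48
tool_pos: [0.5614, 0.1685, 0.0609]
tool_rot: [3.141, -0.0, -2.874]
ft_force: [0.0, 0.3, -0.6]
finger_gap: -0.0
grip_force: 0.0
```

Request:
servo_tool --fingers '[0,0,0,0]' --pt "0 0 0.5" --pt "0 0 0.5" --pt "0 0 0.5" --pt "0 0 0" --spin '[0,0,0,0]'

```text
time_s: 13.98
tool_pos: [0.5614, 0.1685, 0.0594]
tool_rot: [3.142, -0.0, -2.874]
ft_force: [0.3, 0.2, -0.7]
finger_gap: 0.0001
grip_force: 0.0
```

Request:
servo_tool --fingers '[0,0,0]' --pt "0 0 0.4" --pt "0 0 0.4" --pt "0 0 0" --spin '[0,0,0]'

```text
time_s: 14.35
tool_pos: [0.5614, 0.1685, 0.0586]
tool_rot: [3.142, 0.0, -2.874]
ft_force: [0.9, -0.3, 0.3]
finger_gap: -0.0003
grip_force: 0.0
```

Request:
servo_tool --fingers '[0,0,0]' --pt "0 0 0.4" --pt "0 0 0.4" --pt "0 0 0" --spin '[0,0,0]'

```text
time_s: 14.72
tool_pos: [0.5614, 0.1685, 0.0577]
tool_rot: [3.142, -0.0, -2.874]
ft_force: [-0.2, 1.2, -0.5]
finger_gap: -0.0001
grip_force: 0.0
```

```bash
python3 - <<'E'
from h import *
b=vision.get_image("side");s=env.get_state();print(s["ft_force"],s["tool_pos"])
for col in(306,308,310,312): print(col,b["img"][188:208,col].mean(1).astype(int).tolist())
E
```

```text
[0.23037161 0.21303616 0.03834888] [0.561389   0.1684637  0.05780039]
306 [60, 77, 84, 86, 82, 84, 84, 84, 83, 85, 86, 82, 98, 114, 115, 140, 159, 152, 155, 159]
308 [47, 46, 49, 48, 49, 46, 51, 47, 50, 52, 51, 53, 79, 97, 114, 127, 151, 148, 158, 172]
310 [48, 49, 49, 47, 49, 49, 44, 45, 50, 46, 46, 59, 84, 103, 112, 115, 113, 144, 158, 195]
312 [48, 51, 48, 51, 74, 85, 89, 78, 75, 72, 66, 81, 98, 105, 108, 109, 115, 123, 139, 206]
```

Request:
servo_tool --fingers '[0,0,0]' --pt "0 0 0.4" --pt "0 0 0.4" --pt "0 0 0" --spin '[0,0,0]'

```text
time_s: 15.15
tool_pos: [0.5614, 0.1685, 0.057]
tool_rot: [3.142, -0.0, -2.874]
ft_force: [-0.4, 1.1, 0.4]
finger_gap: -0.0
grip_force: 0.0
```

Request:
servo_tool --fingers '[0,0,0]' --pt "0 0 0.4" --pt "0 0 0.4" --pt "0 0 0" --spin '[0,0,0]'

```text
time_s: 15.52
tool_pos: [0.5614, 0.1685, 0.0562]
tool_rot: [3.142, -0.0, -2.874]
ft_force: [0.5, -0.1, 0.4]
finger_gap: 0.0001
grip_force: 0.0
```

Request:
servo_tool --fingers '[0,0,0]' --pt "0 0 0.4" --pt "0 0 0.3" --pt "0 0 0" --spin '[0,0,0]'

```text
time_s: 15.9
tool_pos: [0.5615, 0.1685, 0.0557]
tool_rot: [3.142, 0.0, -2.874]
ft_force: [-0.6, 0.1, 0.8]
finger_gap: -0.0004
grip_force: 0.7
```

Request:
servo_tool --fingers '[0,0]' --pt "0 0 0.3" --pt "0 0 0" --spin '[0,0]'

```text
time_s: 16.15
tool_pos: [0.5615, 0.1685, 0.0557]
tool_rot: [3.142, 0.0, -2.874]
ft_force: [-1.8, -0.8, 3.5]
finger_gap: 0.0002
grip_force: 1.9
```

Request:
servo_tool --fingers '[0,0]' --pt "0 0 0.3" --pt "0 0 0" --spin '[0,0]'

```text
time_s: 16.4
tool_pos: [0.5615, 0.1685, 0.0557]
tool_rot: [-3.142, 0.001, -2.874]
ft_force: [-2.5, -2.2, 5.5]
finger_gap: -0.0003
grip_force: 2.7
```

Request:
servo_tool --fingers '[0,0,0]' --pt "0 0 0.3" --pt "0 0 0.3" --pt "0 0 0" --spin '[0,0,0]'

```text
time_s: 16.77
tool_pos: [0.5615, 0.1685, 0.0557]
tool_rot: [-3.142, 0.001, -2.874]
ft_force: [-2.6, -1.1, 7.6]
finger_gap: 0.0002
grip_force: 3.8
```

Request:
servo_tool --fingers '[0,0,0,0]' --pt "1 0 0" --pt "2 0 0" --pt "2 0 0" --pt "0 0 0" --spin '[0,0,0,0]'

```text
time_s: 17.27
tool_pos: [0.5582, 0.1675, 0.0557]
tool_rot: [-3.141, 0.005, -2.874]
ft_force: [3.1, 0.5, 5.5]
finger_gap: 0.0001
grip_force: 3.0
```

Request:
servo_tool --fingers '[0,0,0]' --pt "0 0 0.4" --pt "0 0 0.4" --pt "0 0 0" --spin '[0,0,0]'

```text
time_s: 17.65
tool_pos: [0.5582, 0.1675, 0.0557]
tool_rot: [-3.141, 0.004, -2.874]
ft_force: [1.4, 0.6, 8.8]
finger_gap: -0.0001
grip_force: 4.4
```

Request:
servo_tool --fingers '[0,0,0,0,0]' --pt "2 0 0" --pt "3 0 0" --pt "3 0 0" --pt "3 0 0" --pt "0 0 0" --spin '[0,0,0,0,0]'

```text
time_s: 18.27
tool_pos: [0.5482, 0.1646, 0.0557]
tool_rot: [-3.141, 0.006, -2.874]
ft_force: [3.7, 1.3, 7.3]
finger_gap: 0.0002
grip_force: 3.9
```

```bash
python3 - <<'E'
from h import *
b=vision.get_image("side");s=env.get_state();print(s["ft_force"],s["tool_pos"])
for k in("plate","stand"): print([(r["rect"],r["confidence"]) for r in find_in(b,k)])
cv2.imwrite("pics/c4.png",cv2.resize(b["img"][165:245,250:350],(750,600),interpolation=cv2.INTER_CUBIC)[:,:,::-1])
E
```

```text
[2.65375202 0.23279625 8.06403598] [0.54823119 0.16466109 0.05572514]
[([268.7, 192.2, 338.1, 215.1], 0.57), ([305.4, 248.3, 337.1, 281.6], 0.57)]
[([275.4, 191.9, 346.5, 239.2], 0.7)]
```

View pics/c4.png

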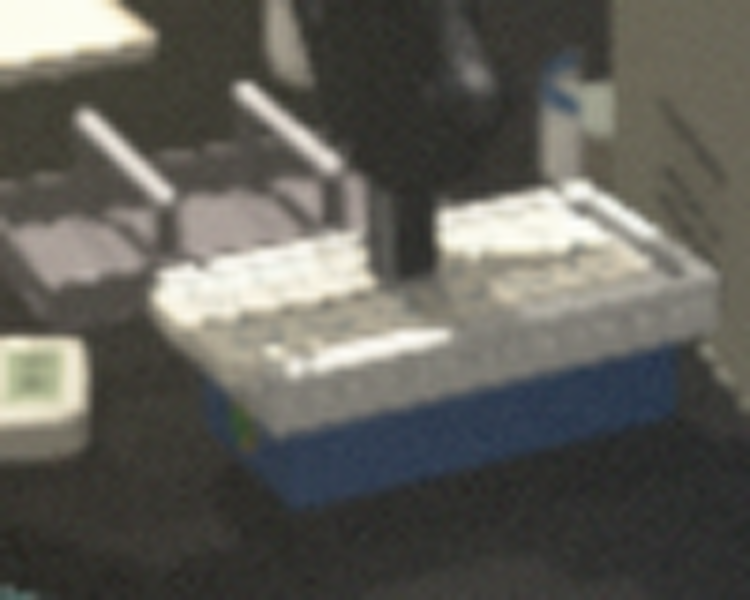

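The side crop shows a gap opened at the plate's rear, (640,220), and its front moved out, (160,290). The plate drags without slip.

Request:
servo_tool --fingers '[0,0,0,0,0,0,0,0]' --pt "2 0 0.2" --pt "4 0 0" --pt "4 0 0" --pt "4 0 0" --pt "4 0 0" --pt "4 0 0" --pt "2 0 0" --pt "0 0 0" --spin '[0,0,0,0,0,0,0,0]'

```text
time_s: 19.42
tool_pos: [0.5254, 0.1584, 0.0557]
tool_rot: [-3.141, 0.007, -2.875]
ft_force: [2.9, 1.5, 7.8]
finger_gap: 0.0
grip_force: 4.1
```

Request:
servo_tool --fingers '[0,0,0,0,0,0]' --pt "2 0 0" --pt "4 0 0" --pt "4 0 0" --pt "4 0 0" --pt "2 0 0" --pt "0 0 0" --spin '[0,0,0,0,0,0]'

```text
time_s: 20.18
tool_pos: [0.51, 0.1542, 0.0557]
tool_rot: [-3.141, 0.007, -2.874]
ft_force: [2.6, 0.4, 8.9]
finger_gap: -0.0
grip_force: 4.1
```

```bash
python3 - <<'E'
from h import *
b=vision.get_image("side");s=env.get_state();print(s["ft_force"],s["tool_pos"])
d=s["tool_pos"][:2]-[.5615,.1685]; print("moved",np.linalg.norm(d))
print([(r["rect"],r["confidence"]) for r in find_in(b,"plate")])
B=b["img"][165:245,250:350]; R=np.array([[np.cos(.266),-np.sin(.266)],[np.sin(.266),np.cos(.266)]])
out=cv2.resize(B,(750,600),interpolation=cv2.INTER_CUBIC)[:,:,::-1].copy()
for x in(-58,-63,-68):
  P=np.c_[np.array([(x-80,32),(x-80,-32),(x+80,-32),(x+80,32)])/1e3@R.T+[.5616,.1683],np.full(4,.077)]
  for u in (proj(b,P)+.5-[250,165])*7.5: cv2.circle(out,tuple(int(v) for v in u),3,(0,0,255) if x==-63 else (255,0,255),-1)
cv2.imwrite("pics/c5.png",out)
E
```

```text
[2.93092824 0.670919   7.23031709] [0.50998787 0.15417168 0.05566795]
moved 0.053467746521653745
[([305.1, 247.5, 333.2, 282.3], 0.81), ([253.9, 195.2, 322.8, 216.5], 0.74)]
```

View pics/c5.png

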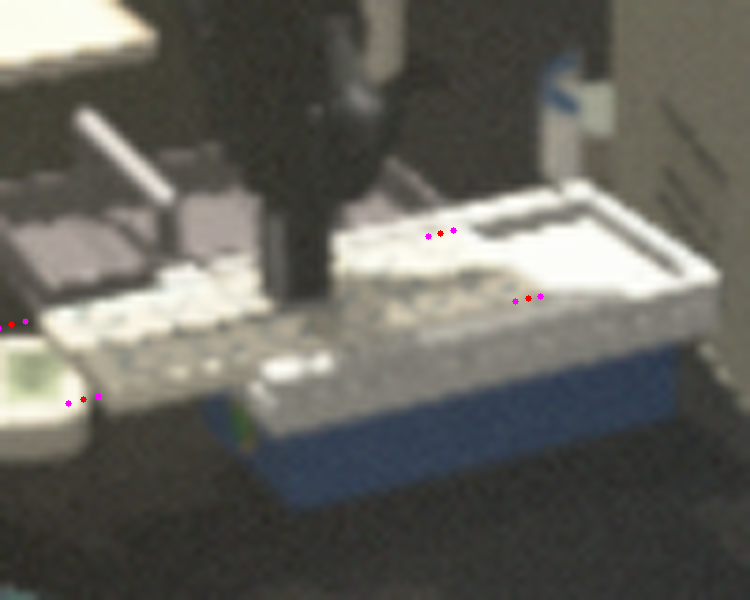

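The plate overhangs by about 48 mm: its front corners show at (42,312) and (105,410), so plate x ≈ -53 mm. I drag 8 mm more, then lift off.

Request:
servo_tool --fingers '[0,0,0,0,0]' --pt "2 0 0.1" --pt "4 0 0" --pt "2 0 0" --pt "1 0 0" --pt "0 0 0" --spin '[0,0,0,0,0]'

```text
time_s: 20.9
tool_pos: [0.5016, 0.1519, 0.0557]
tool_rot: [-3.141, 0.008, -2.875]
ft_force: [3.8, 0.5, 8.2]
finger_gap: -0.0004
grip_force: 4.1
```

Request:
servo_tool --fingers '[0,0,0,0,0,0,0,0]' --pt "0 0 -1" --pt "0 0 -2" --pt "0 0 -5" --pt "0 0 -15" --pt "0 0 -20" --pt "0 0 -20" --pt "0 0 -10" --pt "0 0 0" --spin '[0,0,0,0,0,0,0,0]'

```text
time_s: 21.9
tool_pos: [0.4992, 0.1514, 0.1273]
tool_rot: [-3.141, 0.002, -2.874]
ft_force: [-0.7, -0.6, 0.2]
finger_gap: 0.0001
grip_force: 0.0
```

Request:
servo_tool --fingers '[1,1,1,1,1]' --pt "15 0 0" --pt "30 0 0" --pt "40 0 0" --pt "30 0 0" --pt "20 0 0" --spin '[0,0,0,0,0]'

```text
time_s: 22.52
tool_pos: [0.3656, 0.1151, 0.1248]
tool_rot: [3.141, -0.003, -2.874]
ft_force: [0.2, 0.1, -0.1]
finger_gap: 0.0855
grip_force: 0.0
```

```bash
python3 - <<'E'
from h import *
from scipy.optimize import least_squares
a=vision.get_image("top");b=vision.get_image("side");s=env.get_state();print(s["tool_pos"],s["tool_rot"])
for p in(a,b):print([(np.round(r["rect"],1).tolist(),r["confidence"]) for r in find_in(p,"plate")])
R=np.array([[np.cos(.266),-np.sin(.266)],[np.sin(.266),np.cos(.266)]])
o=[]
for p,(x,y,w,h),k in((a,(240,180,120,105),4.5),(b,(235,165,120,80),4.5)):
  out=cv2.resize(p["img"][y:y+h,x:x+w],None,fx=k,fy=k,interpolation=cv2.INTER_CUBIC)[:,:,::-1].copy()
  P=np.c_[np.array([(-61-80,32),(-61-80,-32),(-61+80,-32),(-61+80,32)])/1e3@R.T+[.5616,.1683],np.full(4,.077)]
  for u in (proj(p,P)+.5-[x,y])*k: cv2.circle(out,tuple(int(v) for v in u),2,(0,0,255),-1)
  print((proj(p,P)).round(1).tolist())
  o.append(out)
o=[v[:300,:540] if i else v[80:380,:540] for i,v in enumerate(o)]
cv2.imwrite("pics/c6.png",np.vstack(o))
E
```

```text
[0.36571652 0.11516138 0.12502407] [ 3.14130244e+00 -2.30375275e-03 -2.87446045e+00]
[([336.6, 204.5, 386.7, 234.7], 0.8)]
[([250.1, 198.8, 318.7, 219.1], 0.9), ([307.2, 247.9, 336.2, 281.8], 0.74)]
[[299.0, 278.3], [324.6, 267.7], [298.8, 205.5], [273.8, 215.5]]
[[251.8, 207.7], [261.4, 217.6], [320.6, 204.2], [309.0, 195.5]]
```

View pics/c6.png

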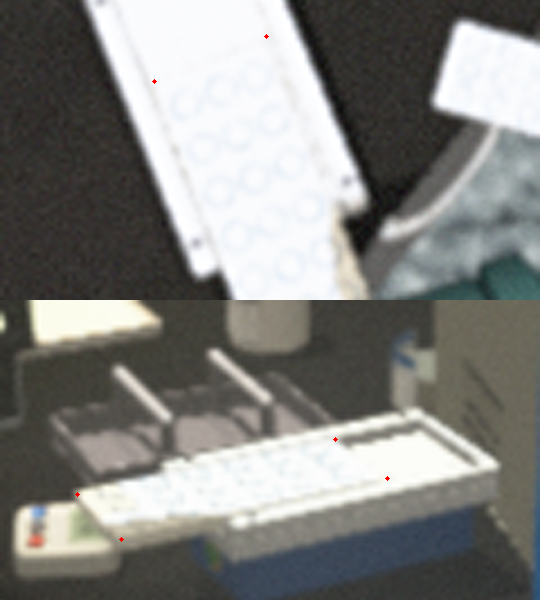

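Plate front corners match the x = -61 mm prediction at (78,494) and (121,540) in the side view. It lies flat with about 56 mm overhang and is centred. Next is the pinch at stand x ≈ -104 mm.

Request:
servo_tool --fingers '[1,1,1,1,1]' --pt "-25 0 0" --pt "-35 0 0" --pt "-25 0 0" --pt "-14 0 0" --pt "0 0 0" --spin '[0,0,0,0,0]'

```text
time_s: 23.35
tool_pos: [0.4643, 0.1419, 0.1256]
tool_rot: [3.141, -0.002, -2.874]
ft_force: [0.0, 0.0, 0.6]
finger_gap: 0.0854
grip_force: 0.0
```

Request:
servo_tool --fingers '[1,1,1,1,1]' --pt "0 0 15" --pt "0 0 15" --pt "0 0 10" --pt "0 0 5" --pt "0 0 0" --spin '[0,0,0,0,0]'

```text
time_s: 23.98
tool_pos: [0.4637, 0.1417, 0.0808]
tool_rot: [3.141, -0.001, -2.874]
ft_force: [0.3, 0.3, 0.0]
finger_gap: 0.0852
grip_force: 0.0
```

Request:
servo_tool --fingers '[1,1,1,1,1,1,1,1]' --pt "3 0 8" --pt "0 0 8" --pt "0 0 8" --pt "0 0 8" --pt "0 0 4" --pt "0 0 4" --pt "0 0 4" --pt "0 0 0" --spin '[0,0,0,0,0,0,0,0]'

```text
time_s: 24.98
tool_pos: [0.4609, 0.141, 0.0369]
tool_rot: [3.142, -0.001, -2.874]
ft_force: [-0.4, 0.7, -0.3]
finger_gap: 0.0853
grip_force: 0.0
```

Request:
servo_tool --fingers '[1,1,1,1]' --pt "0 0 4" --pt "0 0 4" --pt "0 0 2" --pt "0 0 0" --spin '[0,0,0,0]'

```text
time_s: 25.48
tool_pos: [0.4609, 0.141, 0.027]
tool_rot: [3.141, -0.0, -2.874]
ft_force: [0.2, 0.1, 0.0]
finger_gap: 0.0853
grip_force: 0.0
```

```bash
python3 - <<'E'
from h import *
b=vision.get_image("side");s=env.get_state();t=s["tool_pos"];print(t,s["ft_force"])
k=6;x,y,w,h=225,150,120,95
out=cv2.resize(np.clip(b["img"][y:y+h,x:x+w]*1.5,0,255).astype(np.uint8),None,fx=k,fy=k,interpolation=cv2.INTER_CUBIC)[:,:,::-1].copy()
R=np.array([[np.cos(.266),-np.sin(.266)],[np.sin(.266),np.cos(.266)]])
for z,c in((.057,(0,0,255)),(.077,(0,255,0)),(t[2],(255,0,255))):
  for yy in(-.0425,.0425):
    for u in (proj(b,np.r_[t[:2]+R@[0,yy],z])+.5-[x,y])*k: cv2.circle(out,tuple(int(v) for v in u),3,c,-1)
cv2.imwrite("pics/c7.png",out)
E
```

```text
[0.46105395 0.14102332 0.02712939] [-0.64161793 -0.44573101  0.16771292]
```

View pics/c7.png

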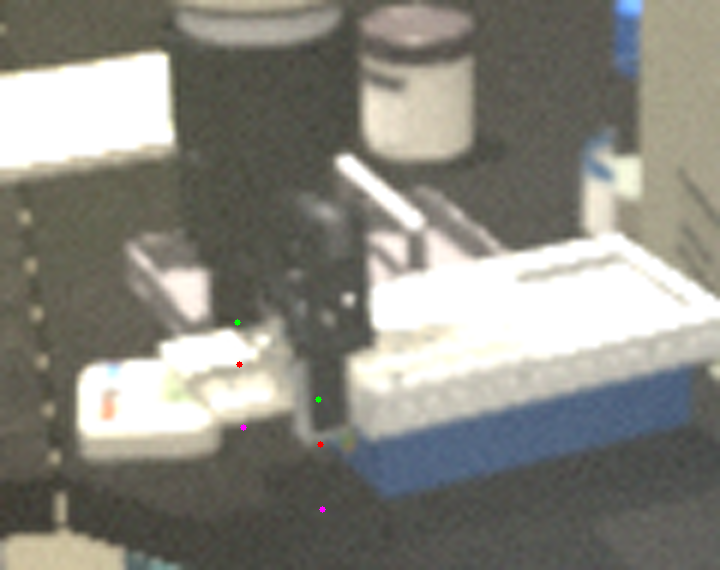

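The near finger's tip ends at (315,440), matching z ≈ 0.057. It stands beside the plate just in front of the stand, so I close.

Request:
servo_tool --fingers '[0.85,0.78,0.7,0.6,0.4,0,0,0]' --pt "0 0 0" --pt "0 0 0" --pt "0 0 0" --pt "0 0 0" --pt "0 0 0" --pt "0 0 0" --pt "0 0 0" --pt "0 0 0" --spin '[0,0,0,0,0,0,0,0]'

```text
time_s: 26.52
tool_pos: [0.4613, 0.1413, 0.0279]
tool_rot: [3.141, 0.001, -2.874]
ft_force: [-2.7, -0.1, 4.8]
finger_gap: 0.0629
grip_force: 65.3
```

Request:
servo_tool --fingers '[0,0,0,0,0]' --pt "0 0 -1" --pt "0 0 -2" --pt "0 0 -2" --pt "0 0 -2" --pt "0 0 0" --spin '[0,0,0,0,0]'

```text
time_s: 27.15
tool_pos: [0.4611, 0.1409, 0.0342]
tool_rot: [-3.142, -0.0, -2.874]
ft_force: [-0.2, -0.4, -2.9]
finger_gap: 0.0629
grip_force: 65.8
```

Full plate weight is on the wrist, so it has lifted. Fingers must clear the rod at tray x = -35, so I aim the plate at tray x ≈ -14 mm, which is within ±20. That puts the fingers at about -57.

Request:
servo_tool --fingers '[0,0,0,0,0,0,0,0]' --pt "0 0 -4" --pt "0 0 -8" --pt "0 0 -12" --pt "0 0 -14" --pt "0 0 -14" --pt "0 0 -10" --pt "0 0 -5" --pt "0 0 0" --spin '[0,0,0,0,0,0,0,0]'

```text
time_s: 28.15
tool_pos: [0.4613, 0.141, 0.1015]
tool_rot: [3.142, 0.001, -2.874]
ft_force: [-0.8, -0.2, -3.0]
finger_gap: 0.0627
grip_force: 65.9
```

Request:
servo_tool --fingers '[0,0,0,0,0,0,0,0]' --pt "-2 8 0" --pt "-4 16 0" --pt "-6 24 0" --pt "-8 30 0" --pt "-8 30 0" --pt "-8 30 0" --pt "-8 30 0" --pt "-6 24 0" --spin '[0,0,0,0,0,0,0,0]'

```text
time_s: 29.15
tool_pos: [0.4577, 0.3419, 0.1005]
tool_rot: [3.141, -0.001, -2.873]
ft_force: [0.7, -0.6, -2.7]
finger_gap: 0.0628
grip_force: 65.9
```

Request:
servo_tool --fingers '[0,0,0,0,0]' --pt "-4 18 0" --pt "-2 13 0" --pt "0 0 0" --pt "0 0 0" --pt "0 0 0" --spin '[0,0,0.047,0,0]'

```text
time_s: 29.78
tool_pos: [0.4562, 0.3707, 0.1012]
tool_rot: [-3.142, -0.0, -2.921]
ft_force: [-0.6, 0.9, -2.5]
finger_gap: 0.0625
grip_force: 66.0
```

```bash
cat > w.py <<'E'
from h import *
from scipy.optimize import least_squares
b=vision.get_image("side");a=vision.get_image("top");s=env.get_state();t=s["tool_pos"];print(t,s["tool_rot"],s["ft_force"],s["finger_gap"])
th=.22;d=np.r_[np.cos(th),np.sin(th)];print("tray rel",(t[:2]-[.512,.3836])@np.c_[d,[-d[1],d[0]]])
for p,n in((a,"top"),(b,"side")):
    print(n,[(np.round(r["rect"],1).tolist(),round(r["confidence"],2)) for r in find_in(p,"plate")])
    psi=s["tool_rot"][2]+np.pi; e=np.r_[np.cos(psi),np.sin(psi)]; f=np.r_[-e[1],e[0]]
    for dz in(0,-.01,-.02):
        P=np.array([np.r_[t[:2]+e*(.043+sx*.08)+f*sy*.032,t[2]+zz+dz*(.043+sx*.08)/.12] for sx in(1,-1) for sy in(1,-1) for zz in(.040,.050)])
        u=proj(p,P); print("  pred droop",dz,np.round([u[:,0].min(),u[:,1].min(),u[:,0].max(),u[:,1].max()],1))
np.savez("p1.npz",a=a["img"],b=b["img"])
E
python3 w.py
```

```text
[0.45630221 0.37061952 0.1012606 ] [ 3.14157849e+00 -9.31725879e-06 -2.92152498e+00] [-0.02355033 -1.18890983 -2.53787471] 0.0628542431216524
tray rel [-0.05718806 -0.00051271]
top [([186.7, 215.4, 211.6, 290.9], 0.84), ([335.4, 203.9, 387.1, 236.3], 0.7)]
  pred droop 0 [169.9 212.7 219.9 291.9]
  pred droop -0.01 [171.4 213.6 219.6 291.9]
  pred droop -0.02 [172.8 214.5 219.3 291.8]
side [([305.4, 247.2, 336.5, 282.7], 0.71), ([241.9, 143.7, 300.2, 160.3], 0.61)]
  pred droop 0 [241.3 144.8 301.  161.5]
  pred droop -0.01 [241.2 148.1 301.  160.4]
  pred droop -0.02 [241.2 149.7 301.1 160.4]
```

Predicted and found boxes agree in both views, with no visible droop. Now I lower.

Request:
servo_tool --fingers '[0,0,0,0,0,0,0,0]' --pt "0 0 5" --pt "0 0 12" --pt "0 0 15" --pt "0 0 15" --pt "0 0 15" --pt "0 0 10" --pt "0 0 4" --pt "0 0 1" --spin '[0,0,0,0,0,0,0,0]'

```text
time_s: 30.98
tool_pos: [0.4564, 0.371, 0.0242]
tool_rot: [3.141, 0.0, -2.921]
ft_force: [0.1, -0.5, -2.4]
finger_gap: 0.0627
grip_force: 66.0
```

Request:
servo_tool --fingers '[0,0,0,0]' --pt "0 0 1" --pt "0 0 1" --pt "0 0 0.8" --pt "0 0 0" --spin '[0,0,0,0]'

```text
time_s: 31.48
tool_pos: [0.4563, 0.3709, 0.0215]
tool_rot: [3.141, 0.0, -2.921]
ft_force: [0.3, -0.4, -2.8]
finger_gap: 0.0629
grip_force: 66.0
```

Request:
servo_tool --fingers '[0,0,0,0]' --pt "0 0 0.7" --pt "0 0 0.7" --pt "0 0 0.7" --pt "0 0 0" --spin '[0,0,0,0]'

```text
time_s: 31.98
tool_pos: [0.4562, 0.3709, 0.0192]
tool_rot: [-3.142, -0.0, -2.921]
ft_force: [-0.3, -0.2, -2.3]
finger_gap: 0.0627
grip_force: 66.0
```

Request:
servo_tool --fingers '[0,0,0,0,0,0,0]' --pt "0 0 0.7" --pt "0 0 0.7" --pt "0 0 0.7" --pt "0 0 0.7" --pt "0 0 0.7" --pt "0 0 0.7" --pt "0 0 0" --spin '[0,0,0,0,0,0,0]'

```text
time_s: 32.85
tool_pos: [0.4562, 0.3709, 0.015]
tool_rot: [3.142, -0.0, -2.921]
ft_force: [-0.9, 0.7, -3.1]
finger_gap: 0.0628
grip_force: 66.0
```

Request:
servo_tool --fingers '[0,0,0,0]' --pt "0 0 0.5" --pt "0 0 0.5" --pt "0 0 0.5" --pt "0 0 0" --spin '[0,0,0,0]'

```text
time_s: 33.35
tool_pos: [0.4562, 0.3709, 0.0136]
tool_rot: [3.142, -0.0, -2.921]
ft_force: [0.8, -0.8, -1.9]
finger_gap: 0.0629
grip_force: 66.0
```

Request:
servo_tool --fingers '[0,0,0]' --pt "0 0 0.5" --pt "0 0 0.5" --pt "0 0 0" --spin '[0,0,0]'

```text
time_s: 33.72
tool_pos: [0.4562, 0.3709, 0.0126]
tool_rot: [3.142, -0.0, -2.921]
ft_force: [0.5, 1.2, -2.7]
finger_gap: 0.0629
grip_force: 66.0
```

Request:
servo_tool --fingers '[0,0,0]' --pt "0 0 0.5" --pt "0 0 0.5" --pt "0 0 0" --spin '[0,0,0]'

```text
time_s: 34.1
tool_pos: [0.4562, 0.3709, 0.0115]
tool_rot: [-3.142, -0.0, -2.921]
ft_force: [0.1, 0.2, -3.2]
finger_gap: 0.063
grip_force: 66.0
```

Request:
servo_tool --fingers '[0,0,0]' --pt "0 0 0.4" --pt "0 0 0.4" --pt "0 0 0" --spin '[0,0,0]'

```text
time_s: 34.48
tool_pos: [0.4563, 0.3709, 0.0109]
tool_rot: [3.141, 0.0, -2.921]
ft_force: [-0.3, -0.0, -2.1]
finger_gap: 0.0629
grip_force: 66.0
```

Request:
servo_tool --fingers '[0,0,0]' --pt "0 0 0.4" --pt "0 0 0.4" --pt "0 0 0" --spin '[0,0,0]'

```text
time_s: 34.85
tool_pos: [0.4564, 0.371, 0.0105]
tool_rot: [3.141, 0.0, -2.921]
ft_force: [-1.0, -0.1, 1.2]
finger_gap: 0.0625
grip_force: 66.4
```

Request:
servo_tool --fingers '[0,0]' --pt "0 0 0.4" --pt "0 0 0" --spin '[0,0]'

```text
time_s: 35.1
tool_pos: [0.4564, 0.371, 0.0105]
tool_rot: [3.141, 0.001, -2.921]
ft_force: [-1.9, -2.1, 4.6]
finger_gap: 0.0623
grip_force: 66.7
```

Request:
servo_tool --fingers '[0.76,0.8,0.85,0.9,1,1,1,1]' --pt "0 0 0" --pt "0 0 0" --pt "0 0 0" --pt "0 0 0" --pt "0 0 0" --pt "0 0 0" --pt "0 0 0" --pt "0 0 0" --spin '[0,0,0,0,0,0,0,0]'

```text
time_s: 36.1
tool_pos: [0.4563, 0.3709, 0.0097]
tool_rot: [3.141, 0.0, -2.921]
ft_force: [1.2, -0.6, 0.2]
finger_gap: 0.0855
grip_force: 0.0
```

Released. I retreat straight up and check.

Request:
servo_tool --fingers '[1,1,1,1,1,1,1,1]' --pt "0 0 -3" --pt "0 0 -8" --pt "0 0 -15" --pt "0 0 -25" --pt "0 0 -30" --pt "0 0 -30" --pt "0 0 -20" --pt "0 0 0" --spin '[0,0,0,0,0,0,0,0]'

```text
time_s: 37.1
tool_pos: [0.4577, 0.3719, 0.1444]
tool_rot: [3.139, 0.006, -2.921]
ft_force: [0.0, -0.7, -0.3]
finger_gap: 0.0853
grip_force: 0.0
```

Request:
servo_tool --fingers '[1,1,1,1,1,1]' --pt "25 0 0" --pt "40 0 0" --pt "40 0 0" --pt "30 0 0" --pt "15 0 0" --pt "0 0 0" --spin '[0,0,0,0,0,0]'

```text
time_s: 37.85
tool_pos: [0.3095, 0.338, 0.1404]
tool_rot: [-3.142, 0.0, -2.921]
ft_force: [0.1, 0.8, 1.2]
finger_gap: 0.0856
grip_force: 0.0
```

```bash
python3 - <<'E'
from h import *
b=vision.get_image("side");a=vision.get_image("top");s=env.get_state();print(s["tool_pos"],s["ft_force"],s["time_s"])
th=.22;R=np.array([[np.cos(th),-np.sin(th)],[np.sin(th),np.cos(th)]])
for p,n in((a,"top"),(b,"side")):
    print(n,[(np.round(r["rect"],1).tolist(),round(r["confidence"],2)) for r in find_in(p,"plate")])
    for px in(0,-.01,-.014,-.02):
        u=proj(p,[np.r_[R@[px+sx*.08,sy*.032]+[.512,.3836],z] for sx in(1,-1) for sy in(1,-1) for z in(.05,.06)])
        print("  px",px,np.round([*u.min(0),*u.max(0)],1))
# white mask in top
m=(a["img"].min(2)>165).astype(np.uint8);m[:, :160]=0;m[:,245:]=0;m[:200]=0;m[300:]=0
m=cv2.morphologyEx(m,cv2.MORPH_OPEN,np.ones((3,3),np.uint8))
n,l,st,ce=cv2.connectedComponentsWithStats(m);i=1+np.argmax(st[1:,4]);r=cv2.minAreaRect(np.argwhere(l==i)[:,::-1].astype(np.float32))
c=onz(a,cv2.boxPoints(r),.06)[:,:2];mid=c.mean(0);e=[c[1]-c[0],c[2]-c[1]];L=max(e,key=np.linalg.norm)
print("centre in tray",R.T@(mid-[.512,.3836]),"sizes",[np.linalg.norm(v) for v in e],"yaw",np.arctan(L[1]/L[0]))
for k in("timer","bottle"): print(k,[(np.round(q["rect"]).tolist(),round(q["confidence"],2)) for q in find_in(a,k)])
E
```

```text
[0.31058743 0.33832393 0.14058121] [ 0.12377049 -0.22888576 -0.19704241] 37.95
top [([339.1, 203.6, 387.2, 234.0], 0.83), ([181.6, 219.7, 225.9, 290.9], 0.75)]
  px 0 [179.9 215.1 225.8 287.5]
  px -0.01 [181.1 218.9 227.  291.6]
  px -0.014 [181.5 220.4 227.6 293.2]
  px -0.02 [182.2 222.7 228.3 295.7]
side [([304.5, 247.7, 335.3, 284.4], 0.94), ([245.2, 173.6, 300.9, 192.0], 0.72), ([251.1, 185.5, 302.9, 209.3], 0.72)]
  px 0 [248.1 172.3 305.7 190.8]
  px -0.01 [244.9 172.7 302.7 191.4]
  px -0.014 [243.6 172.9 301.5 191.7]
  px -0.02 [241.6 173.2 299.7 192. ]
centre in tray [-0.01403763  0.00574545] sizes [np.float64(0.07875044118672703), np.float64(0.16354301955833164)] yaw 0.23856810820697066
timer [([252.0, 271.0, 283.0, 302.0], 0.7)]
bottle [([184.0, 165.0, 212.0, 199.0], 0.66)]
```

```bash
python3 -c "
from plant import workorder
print(workorder.job_done())"
```

```text
the job is handed in; nothing more can be done
None
```

I dragged the spot plate out over the stand's open front, lifted it by that end, laid it across the tray's two rods, let go, and handed the job in at about 38 s; no verdict was returned. In the last pictures its middle was about 12 to 14 mm towards the robot along the tray, within the 20 mm limit, up to about 6 mm off across it, and within about 0.02 rad of the tray's line. The timer and bottle were where they started; I did not re-check the beaker.

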